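Signal-trace an amplifier board with an injector pen

ROBOT

A 7-joint arm with a two-finger parallel gripper is mounted at the origin on a cart in front of the work surface, level with it; the furniture and walls round the work are solid. World frame = base frame: x ahead of the robot, y to its left, z up, the work surface at z = 0. Lengths are in mm, angles in degrees, forces in N, time in s.
With the tool pointing down it reaches from about 400 to 850 mm from the base axis. Payload 10.4 kg.
Tool frame: the origin (TCP) lies on the centre line of the jaws, within the pads' length; the fingertips stand 11 mm ahead of it and the grasp point (between the pads) lies 8 mm behind it; z points along the fingers, y is the line along which they close (so a half turn about z gives the same grasp; the last joint's range is limited). The gripper opens to 85 mm and grips with 20 to 120 N. Pads are 22 mm wide; open, the fingers measure 114 mm over their backs; the gripper's body (76 mm by 85 mm) begins 54 mm behind the grasp point. The pads swing forward as they close: fully open they stand 13 mm farther back than shut.
Start: joints at [71.299, 19.034, -3.707, 83.658, 1.238, 77.344, -5.071], TCP at [186.989, -596.393, 242.338] pointing down, gripper open.
Joint ranges: [-148.97, 148.97], [-28.65, 121.19], [-84.17, 76.75], [9.2, 138.47], [-72.65, 252.65], [3.7, 117.97], [-149.18, 149.18]. Speed limits (degrees/s): [127.2, 127.2, 159.86, 159.86, 180, 180, 180].

INTERFACE

Orientations are given as [roll, pitch, yaw] about the fixed x, y, z axes, in that order (R = Rz(yaw) Ry(pitch) Rx(roll)).
In Python, from cell import ctrl gives the robot as it stands.
- The arm moves only by the shell command python3 steer.py FILE [FORCE], which reads ROWS from the file FILE. ROWS is a JSON list of rows, 1 to 10 of them, each an object with the fields dx, dy, dz (the shift in units of 5 mm), ax, ay, az (a rotation vector in units of 5 degrees), jaw (the finger opening in mm); a field left out counts as zero (the opening has to be given); each row shifts and turns the commanded pose from where the row before left it, along the tool's axes as they then stand; what a row does not reach is not made up. A row lasts 1/12 s, in which the tool goes at most 41.7 mm and 7.16 degrees, less where a joint would pass 70% of its speed; a pose out of reach is approached as far as the arm can. The fingers move at their own pace and stop on an object; FORCE is the grip in N (left out, the last holds). Time passes only in rows, so rows that do not move let the fingers close. It prints the time, the measured TCP pose, the force, the opening and the grip force at its end. Input that does not fit is refused with a message, and nothing moves.
- ctrl.get_state(): the state, without advancing time (a new reading comes with each control period).
- ctrl.camera(name): name is "side" or "top" or "wrist"; returns (picture, depth): 384x512x3 uint8, blue, green, red; 384x512 float32, mm along the optical axis (not along the pixel's ray), 0 where there is no reading.
- ctrl.get_calibration(name): a dict with "fx", "fy", "cx", "cy" (pixels), "position" and "attitude" of the camera in the world; the wrist camera has in their place "mount" (4x4, takes a point from camera to tool coordinates, whose origin is the TCP and whose axes are the flange's). Camera axes: x right, y down, z forward; pixel columns grow to the right and rows downward; lengths in mm; the calibration is good to about 2 mm. A picture is of the moment at which its call begins: read the wrist's pose just before it. get_calibration takes no time and is no camera call.
- ctrl.job_done(): hands the job in; it is judged then, once.
The state is a dict: "time_s": time; "q": joint angles; "qd": joint speeds; "joint_efforts": joint torques, N m; "eef_pos": TCP position; "tool_rot": TCP orientation; "ft_force": force on the tool from outside, world axes, zero at the start; "wrist_torque": the same for the moment, N m; "gripper_width": finger opening in mm; "finger_force": force on a finger pad.
Only numpy, scipy, OpenCV 4.12 (cv2) and the standard library are available. Lean on these libraries where they do the work, as an engineer would, in place of code of your own. Each camera call takes 0.05 s, during which the arm holds its last target. There are 200 camera calls.

TASK

Slide the holder's jaw up until the amplifier board is clamped between both jaws. Then take the signal-injector pen from its stand and trace back from output to input: press its spring tip gently onto the output, the driver and the input test post in that order, half a second on each, and let it touch nothing else on the board. Finally hang the pen back in its stand, fully down on its collar, with the board still clamped and the multimeter, tape roll and screwdriver beside the work left where they are.

Things in the scene. Friction and masses are not known exactly. Their poses are not given: they have to be found in the camera images.
- holder: circuit-board holder, fixed: grey base 116 x 190 mm (holder x, y), top at 10 mm, two guide rods along y, fixed aluminium jaw at +y, end bar at -y. Origin: on the bench below the middle of the clamped board; y runs along the slide from moving to fixed jaw, z up. Yaw up to 0.3 rad. Jaws 106 mm wide, 28 mm high, with a groove 5 mm high for the board's edge, whose lip reaches 3.5 mm over it
- jaw (a joint): the holder's moving jaw, in m: how far it stands open along holder -y. 0 = both groove bottoms touch the board's edges (clamped), starts at 0.012 to 0.026, end of travel 0.030. It moves against about 3 N of friction and stays where it is left
- jaw_knob (a point): middle of the black round thumb knob on the moving jaw: 20 mm in diameter, upright, 34 to 54 mm above the bench (this point 44 mm), on the holder's centre line, 11 mm behind the groove bottom (at jaw = 0: holder (0, -56) mm). The jaw's top around it is at 28 mm. It is rigid with the jaw and does not turn
- board: green amplifier board, loose, 70 x 90 mm (board x, y), 2 mm thick, on 10 mm standoffs on the holder's base. Origin: its middle at the standoffs' foot, 10 mm above the bench; upper face at 12 mm. Axes near the holder's. 24 mm high heat sink along +x edge (x 14 to 32 mm), grey screw terminals (output) at +y, black socket (input) at -y. The moving jaw pushes it 1 to 4 mm home
- post_out (a point): output test post, the one nearest the grey screw terminal block (the +y, fixed-jaw end): bright turret post 7 mm in diameter, flat top 7 mm above the board's upper face (29 mm above the bench). This point: centre of its top, at board (-10, 25, 19) mm
- post_driver (a point): driver test post, the middle one, nearest the board's -x edge: same post, centre of its top, at board (-24, 2, 19) mm
- post_in (a point): input test post, the one nearest the black socket (the -y, moving-jaw end): same post, centre of its top, at board (-10, -24, 19) mm
- pen: cordless signal-injector pen, 150 mm, 0.07 kg, loose, hanging upright in its stand. Origin at the tip (spring out), z up its axis. Pin 2.4 mm thick, brass barrel to 22 mm, black cone and body 14.4 mm in diameter to 58 mm, collar 24 mm in diameter from 58 to 63 mm, grey round handle 16 mm in diameter from 63 to 142 mm, black cap to 150 mm. Grip the handle from above at about 105 mm
- pen_tip (a point): point of the pen's spring-loaded tip pin; at the pen's origin while the spring is out
- pen_plunger (a joint): how far the tip pin is pressed into the pen, m: 0 out, 0.006 bottomed. The spring takes 0.8 N to start and 3.2 N at the bottom; past that the pen is rigid
- stand: pen stand, fixed: dark foot 74 x 70 x 12 mm and an aluminium bracket whose level top plate (54 x 44 x 6 mm, top 73 mm above the bench) has a hole 19 mm in diameter over the stand's origin (on the bench below the hole). The pen's body goes down through the hole and its collar lands on the plate. The bracket's upright is at +x, within 0.4 rad of the robot's x
- stand_seat (a point): where the pen's tip (its origin) is when the collar sits on the plate: on the hole's axis, 15 mm above the bench, 3 mm above the foot
- multimeter: orange multimeter 150 x 75 x 46 mm lying face up, bystander
- tape_black: roll of black tape 62 mm in diameter, 19 mm high, bystander
- screwdriver_red: red-handled screwdriver 214 mm long, 26 mm thick, bystander

How it is judged (in metres and radians):
On the way, in this order (a step that is already met when the one before it is completed fails the run):
1. the moving jaw is closed on the board (jaw under 1.5 mm) (value of joint jaw below 0.0015 m), for 0.2 s.
2. the pen's tip is pressed onto the output test post: within 4 mm of the centre of its top, spring pressed in at least 1 mm, for 0.3 s (distance between pen_tip and post_out below 0.004 m and value of joint pen_plunger above 0.001 m and contact force between pen and board above 0.3 N), for 0.3 s.
3. the pen's tip is pressed onto the driver test post: within 4 mm of the centre of its top, spring pressed in at least 1 mm, for 0.3 s (distance between pen_tip and post_driver below 0.004 m and value of joint pen_plunger above 0.001 m and contact force between pen and board above 0.3 N), for 0.3 s.
4. the pen's tip is pressed onto the input test post: within 4 mm of the centre of its top, spring pressed in at least 1 mm, for 0.3 s (distance between pen_tip and post_in below 0.004 m and value of joint pen_plunger above 0.001 m and contact force between pen and board above 0.3 N), for 0.3 s.
At the end, for the whole second after the job is handed in: The pen hangs upright at rest in its stand, collar on the plate (tip within 4 mm sideways and 5 mm in all of the seat point, tilt under 0.1 rad), and the board is still clamped: jaw under 2 mm, board within 2 mm of its clamped place along the slide (value of joint jaw below 0.002 m and y of board in the frame of holder between -0.002 and 0.002 m and horizontal distance between pen and stand_seat below 0.004 m and distance between pen and stand_seat below 0.005 m and angle between pen's own z axis and vertical below 0.1 rad and linear speed of each of pen, board below 0.02 m/s); the robot touches nothing.
It fails at once if the pen is rammed onto the board (over 12 N) (contact force between pen and board above 12 N).
It fails at once if the pen touches the board away from the test posts (over 0.5 N with the tip more than 6 mm from every post's top) (contact force between pen and board above 0.5 N and distance between pen_tip and post_out above 0.006 m and distance between pen_tip and post_driver above 0.006 m and distance between pen_tip and post_in above 0.006 m).
It fails at once if a bystander (multimeter, tape, screwdriver) is shifted by more than 3 cm (distance of any of multimeter, tape_black, screwdriver_red from where it was at the start of the episode above 0.03 m).
It also fails if it takes over 64 s, if anything falls off the work surface, if the arm or the gripper's body presses on something with over 40 N, if the wrist force passes 120 N, or if a joint passes its speed limit or range.

## Working session

There is one attempt and no reset: what is moved stays moved. The work goes in short steps, Python scripts to look and compute and a shell command to move; the robot and the scene stay as the last step left them, time stands still between calls to the robot, and variables do not carry over. Pictures are saved under pics/ and viewed, at most 10 in all, crops included, and the job is handed in when it is done.

```bash
ls; mkdir -p pics
cat > h.py <<'E'
import numpy as np, cv2
from cell import ctrl
from scipy.spatial.transform import Rotation as R
def pose():
    s=ctrl.get_state(); return np.array(s['eef_pos']),s['tool_rot']
E
python3 - <<'E'
from h import *
s=ctrl.get_state(); print(s)
for n in ("side","top","wrist"):
    print(n,ctrl.get_calibration(n))
for n in ("top","side"):
    p,d=ctrl.camera(n); cv2.imwrite(f'pics/{n}0.png',p); np.save(f'pics/{n}0.npy',d)
E
```

```text
cell.py
pics
steer.py
{'time_s': 0.0, 'q': array([71.29887863, 19.0740227 , -3.70844583, 83.70821867,  1.23728592,
       77.342415  , -5.07132354]), 'qd': array([-0.02781565,  0.05080118,  0.00332947, -0.11739291,  0.01755593,
        0.04213442, -0.01971093]), 'joint_efforts': array([ 2.21642813e-04, -6.25433922e+01,  4.95546323e-02, -3.91610813e+01,
        1.62785430e-02,  9.99060692e-03, -3.69871634e-05]), 'eef_pos': array([ 186.86416401, -596.02005408,  241.47521045]), 'tool_rot': array([-1.79915250e+02,  3.18833082e-03,  1.74081115e+01]), 'ft_force': array([-0.29027821,  0.60833243, -0.5394035 ]), 'wrist_torque': array([-0.00955096, -0.04099391,  0.02921011]), 'finger_force': 0.0, 'gripper_width': 85.13819298398667}
side {'fx': 396.9842449124482, 'fy': 396.9842449124482, 'cx': 256.6377831389565, 'cy': 191.54246993664634, 'position': array([  473.32736071, -1035.91257246,   740.82181388]), 'attitude': array([-123.43002105,    1.46425362,   -4.63903043])}
top {'fx': 362.4255226213706, 'fy': 362.4255226213706, 'cx': 259.6516451460188, 'cy': 188.5268544795345, 'position': array([ 388.50707065,  -59.57113772, 1426.06718878]), 'attitude': array([-172.70603424,    2.17535135,  -89.00900831])}
wrist {'fx': 279.6729383530018, 'fy': 279.6729383530018, 'cx': 251.95415699692987, 'cy': 191.25683056372822, 'mount': array([[-7.94463449e-04, -9.57927111e-01, -2.87010487e-01,
         7.40847968e+01],
       [ 9.99999530e-01, -6.01534454e-04, -7.60379584e-04,
        -7.61483093e-02],
       [ 5.55741521e-04, -2.87010956e-01,  9.57927138e-01,
        -1.31924626e+02],
       [ 0.00000000e+00,  0.00000000e+00,  0.00000000e+00,
         1.00000000e+00]])}
```

View pics/top0.png

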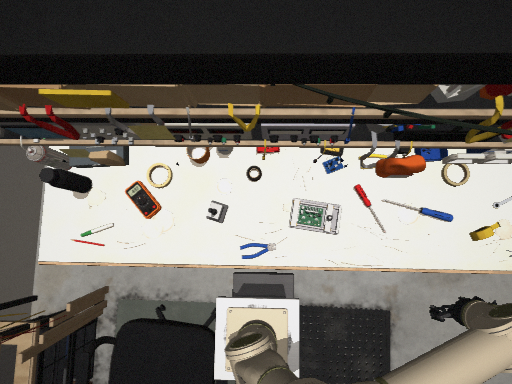

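View pics/side0.png

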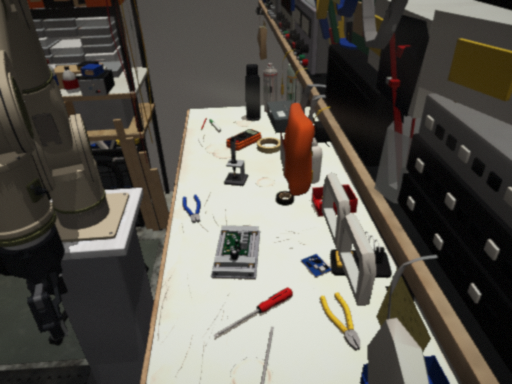

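The top view shows the holder at about (315,215), stand with pen at (215,211), meter (143,199), tape (254,173) and red screwdriver (370,207). The side view agrees, with the holder at (237,250) and the stand at (235,170).

```bash
cat >> h.py <<'E'
def cam(n,st=None):
    c=ctrl.get_calibration(n); 
    if n=='wrist':
        p,r=st; T=np.eye(4); T[:3,:3]=R.from_euler('xyz',r,degrees=True).as_matrix(); T[:3,3]=p
        T=T@np.array(c['mount'])
    else:
        T=np.eye(4); T[:3,:3]=R.from_euler('xyz',c['attitude'],degrees=True).as_matrix(); T[:3,3]=c['position']
    return c,T
def onplane(ct,uv,z):
    c,T=ct; uv=np.atleast_2d(np.array(uv,float))
    d=np.c_[(uv[:,0]-c['cx'])/c['fx'],(uv[:,1]-c['cy'])/c['fy'],np.ones(len(uv))]@T[:3,:3].T
    return T[:3,3]+d*((z-T[2,3])/d[:,2])[:,None]
def proj(ct,P):
    c,T=ct; q=(np.atleast_2d(P)-T[:3,3])@T[:3,:3]
    return np.c_[c['fx']*q[:,0]/q[:,2]+c['cx'],c['fy']*q[:,1]/q[:,2]+c['cy']]
E
python3 - <<'E'
from h import *
t=cv2.imread('pics/top0.png'); s=cv2.imread('pics/side0.png')
a=cv2.resize(t[190:245,280:350],None,fx=5.7,fy=5.7,interpolation=cv2.INTER_CUBIC)
b=cv2.resize(s[220:285,205:268],(400,413),interpolation=cv2.INTER_CUBIC)
c=np.zeros((413,800,3),np.uint8); a=a[:413,:400]; c[:a.shape[0],:a.shape[1]]=a; c[:,400:]=b
cv2.imwrite('pics/crop0.png',c)
T=cam('top')
for n,uv,z in [('holderc',(315,215),20),('stand',(214,209),73),('meter',(143,199),30),('tape',(254,173),10),('sd',(370,207),13),('rb',(255,345),0),('pencap',(209,204),165)]:
    print(n,onplane(T,uv,z).round(0))
E
```

```text
holderc [[ 467. -218.   20.]]
stand [[481. 165.  73.]]
meter [[519. 453.  30.]]
tape [[631.  21.  10.]]
sd [[ 502. -431.   13.]]
rb [[-24.   5.   0.]]
pencap [[492. 168. 165.]]
```

View pics/crop0.png

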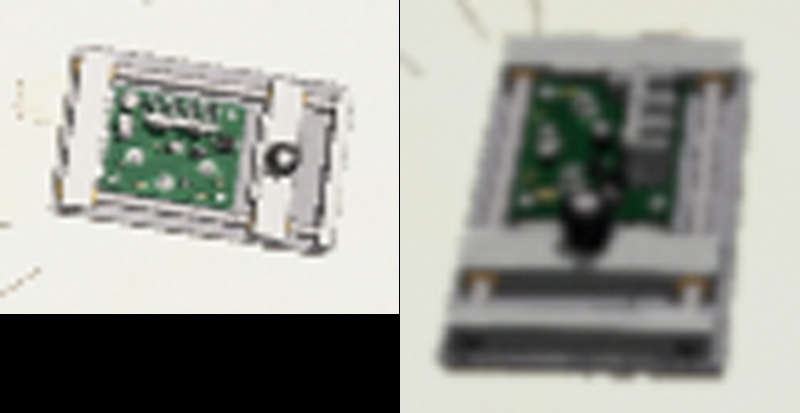

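The crop shows the knob on the moving jaw at the −y end (top pixel ≈ (329.5,217.7)) and the fixed jaw at +y, with holder yaw slightly negative. Next I move the wrist camera over the holder.

Units first: shifts go in units of 5 mm and turns go in units of 5 degrees. So 32 mm is 6.4, -23 mm is -4.6.

```bash
echo '[{"dx":6.4,"dy":-4.6,"jaw":85},{"dx":6.4,"dy":-4.6,"jaw":85},{"dx":6.4,"dy":-4.6,"jaw":85},{"dx":6.4,"dy":-4.6,"jaw":85},{"dx":6.4,"dy":-4.6,"jaw":85},{"dx":6.4,"dy":-4.6,"jaw":85},{"dx":6.4,"dy":-4.6,"jaw":85},{"dx":6.4,"dy":-4.6,"jaw":85},{"dx":6.4,"dy":-4.6,"jaw":85},{"dx":6.4,"dy":-4.6,"jaw":85}]' > mv.in && python3 steer.py mv.in
echo '[{"dx":6,"dy":-4.6,"jaw":85},{"dx":6,"dy":-4.6,"jaw":85},{"az":-1.4,"jaw":85},{"az":-1.4,"jaw":85},{"az":-1.4,"jaw":85},{"az":-1.4,"jaw":85},{"az":-1.4,"jaw":85},{"az":-1.4,"jaw":85},{"az":-1.4,"jaw":85},{"az":-1.4,"jaw":85}]' > mv.in && python3 steer.py mv.in
echo '[{"az":-1.2,"jaw":85},{"jaw":85},{"jaw":85}]' > mv.in && python3 steer.py mv.in
python3 - <<'E'
from h import *
st=pose(); p,d=ctrl.camera('wrist'); cv2.imwrite('pics/w1.png',p); np.savez('pics/w1.npz',d=d,p=st[0],r=st[1]); print(st, ctrl.get_state()['q'])
E
```

```text
time_s: 0.93
eef_pos: [424.1, -279.4, 242.2]
tool_rot: [180.0, 0.0, 17.4]
ft_force: [0.9, -1.5, -0.9]
gripper_width: 84.9
finger_force: 0.0
time_s: 1.77
eef_pos: [466.8, -219.3, 241.9]
tool_rot: [-180.0, -0.0, 73.8]
ft_force: [-0.4, -0.5, 1.2]
gripper_width: 85.1
finger_force: 0.0
time_s: 2.02
eef_pos: [466.8, -219.4, 242.1]
tool_rot: [-180.0, -0.0, 79.2]
ft_force: [0.0, -0.3, 0.1]
gripper_width: 85.0
finger_force: 0.0
(array([ 466.84541181, -219.35963697,  242.08121096]), array([-1.79976823e+02, -5.49304708e-03,  7.92046654e+01])) [ 45.92123308   7.13193823 -27.7905985   98.81961443   3.4360104
  74.90954344   6.60011152]
```

View pics/w1.png

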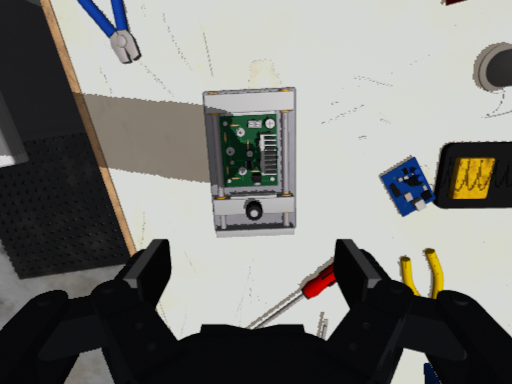

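The wrist view shows the holder upright in the picture: knob at (254,210), board at about (250,150), fixed jaw at (250,101). I'll measure the knob and yaw from it.

```bash
cat >> h.py <<'E'
def heights(ct,d):
    v,u=np.mgrid[:384,:512]; c,T=ct
    P=np.stack([(u-c['cx'])/c['fx']*d,(v-c['cy'])/c['fy']*d,d],-1)@T[:3,:3].T+T[:3,3]
    P[d<=0]=-999; return P
E
python3 - <<'E'
from h import *
z=np.load('pics/w1.npz'); p=cv2.imread('pics/w1.png'); ct=cam('wrist',(z['p'],z['r']))
P=heights(ct,z['d']); hsv=cv2.cvtColor(p,cv2.COLOR_BGR2HSV)
sub=(slice(80,245),slice(195,305))
print('bench z',np.median(P[100:140,305:340,2]))
def rect(m,n):
    M=np.zeros(m.shape,np.uint8); M[sub]=m[sub]
    k,l,s,c=cv2.connectedComponentsWithStats(M)
    for i in range(1,k):
        if s[i,4]>60:
            pts=P[l==i]; r=cv2.minAreaRect(pts[:,:2].astype(np.float32)); print(n,s[i],pts[:,2].mean().round(1),r)
h=P[...,2]
rect((h>22)&(h<33)&(hsv[...,1]<60)&(hsv[...,2]>110),'jaws')
rect((h>45)&(h<60)&(hsv[...,2]<110),'knob')
rect((hsv[...,1]>90)&(abs(hsv[...,0].astype(int)-70)<20),'green')
rect((h>5)&(h<60),'all')
E
```

```text
bench z 0.4280278012612371
jaws [ 204   91   90   25 1733] 28.8 ((478.33709716796875, -141.73423767089844), (26.07573699951172, 105.1426010131836), 80.54270935058594)
jaws [283 112   5  82 258] 22.9 ((511.71124267578125, -210.19383239746094), (102.26685333251953, 5.141121864318848), 81.21822357177734)
jaws [ 213  194   81   22 1114] 28.7 ((459.9015197753906, -266.9852600097656), (25.45846939086914, 104.65865325927734), 81.94844055175781)
jaws [216 228  78  10 508] 28.2 ((454.1521301269531, -306.360107421875), (10.621980667114258, 104.35515594482422), 81.61727905273438)
knob [261 150  15  23 112] 46.4 ((488.5270080566406, -210.49407958984375), (26.49283790588379, 16.681432723999023), 79.99346160888672)
knob [246 203  17  18 195] 53.1 ((460.6210632324219, -268.5679626464844), (20.37701416015625, 19.71923828125), 79.40765380859375)
green [ 220  114   57   73 2287] 16.9 ((-254.337158203125, -562.399658203125), (1722.9407958984375, 109.75355529785156), 26.738462448120117)
all [  202    87    94   151 12816] 23.0 ((467.0619201660156, -218.03021240234375), (189.19776916503906, 116.24421691894531), 81.67418670654297)
```

In the tool's units: 35 mm is 7, 30 mm is 6, -2.4 degrees is -0.48.

```bash
echo '[{"dx":-5,"dy":0.3,"jaw":50},{"dx":-4.9,"dy":0.3,"jaw":50},{"dz":7,"az":-0.48,"jaw":50},{"dz":7,"jaw":50},{"dz":7,"jaw":50},{"dz":7,"jaw":50},{"dz":6,"jaw":50},{"dz":2.8,"jaw":50},{"dz":2,"jaw":50},{"jaw":50}]' > mv.in && python3 steer.py mv.in 40
echo '[{"jaw":10},{"jaw":10},{"jaw":10},{"jaw":10},{"jaw":10},{"jaw":10}]' > mv.in && python3 steer.py mv.in
```

```text
time_s: 2.9
eef_pos: [459.9, -268.0, 46.5]
tool_rot: [-179.8, -0.1, 81.7]
ft_force: [-0.5, -0.2, -0.9]
gripper_width: 49.8
finger_force: 0.0
time_s: 3.4
eef_pos: [459.9, -268.9, 49.7]
tool_rot: [-179.9, 0.1, 81.7]
ft_force: [-9.3, 3.3, 9.2]
gripper_width: 18.1
finger_force: 38.9
```

In the tool's units: 4 mm is 0.8.

```bash
echo '[{"dx":0.8,"jaw":10},{"dx":0.8,"jaw":10},{"dx":0.8,"jaw":10},{"jaw":10}]' > mv.in && python3 steer.py mv.in; echo '[{"dx":0.3,"jaw":10},{"dx":0.3,"jaw":10},{"jaw":10}]' > mv.in && python3 steer.py mv.in
```

```text
time_s: 3.73
eef_pos: [461.6, -257.2, 49.7]
tool_rot: [-179.9, 0.1, 81.7]
ft_force: [-8.7, 1.2, 7.8]
gripper_width: 18.3
finger_force: 39.0
time_s: 3.98
eef_pos: [461.9, -254.8, 49.7]
tool_rot: [-179.9, 0.1, 81.7]
ft_force: [-8.9, 0.2, 8.2]
gripper_width: 17.9
finger_force: 39.0
```

```bash
for i in 1; do echo '[{"dx":0.2,"jaw":10},{"dx":0.2,"jaw":10},{"jaw":10}]' > mv.in && python3 steer.py mv.in; echo '[{"dx":0.2,"jaw":10},{"jaw":10}]' > mv.in && python3 steer.py mv.in;echo '[{"dx":0.2,"jaw":10},{"jaw":10}]' > mv.in && python3 steer.py mv.in; done
```

```text
time_s: 4.23
eef_pos: [462.2, -253.1, 49.7]
tool_rot: [-179.9, 0.1, 81.7]
ft_force: [-8.1, -1.5, 7.3]
gripper_width: 18.1
finger_force: 39.0
time_s: 4.4
eef_pos: [462.3, -252.2, 49.7]
tool_rot: [-179.9, 0.1, 81.7]
ft_force: [-8.8, -2.3, 7.9]
gripper_width: 18.2
finger_force: 39.0
time_s: 4.57
eef_pos: [462.4, -251.2, 49.7]
tool_rot: [-179.9, 0.1, 81.7]
ft_force: [-8.5, -1.5, 6.8]
gripper_width: 18.1
finger_force: 39.0
```

```bash
for i in 1; do echo '[{"dx":0.2,"jaw":10},{"jaw":10}]' > mv.in && python3 steer.py mv.in; echo '[{"dx":0.3,"jaw":10},{"jaw":10}]' > mv.in && python3 steer.py mv.in;echo '[{"dx":0.3,"jaw":10},{"jaw":10}]' > mv.in && python3 steer.py mv.in; done
```

```text
time_s: 4.73
eef_pos: [462.4, -251.1, 49.7]
tool_rot: [-179.9, 0.2, 81.7]
ft_force: [-9.6, -5.0, 5.5]
gripper_width: 17.9
finger_force: 38.9
time_s: 4.9
eef_pos: [462.4, -251.0, 49.7]
tool_rot: [-180.0, 0.3, 81.6]
ft_force: [-7.9, -9.7, 3.1]
gripper_width: 18.0
finger_force: 39.1
time_s: 5.07
eef_pos: [462.4, -250.9, 49.8]
tool_rot: [-180.0, 0.4, 81.5]
ft_force: [-8.5, -14.5, 1.8]
gripper_width: 18.3
finger_force: 39.1
```

```bash
echo '[{"dx":-0.6,"jaw":10},{"jaw":50},{"jaw":50},{"jaw":50},{"jaw":50},{"dz":-7,"jaw":85},{"dz":-7,"jaw":85},{"dz":-6,"jaw":85},{"dx":2,"dz":-6,"jaw":85},{"dx":4,"jaw":85}]' > mv.in && python3 steer.py mv.in;echo '[{"dx":5,"jaw":85},{"jaw":85},{"jaw":85}]' > mv.in && python3 steer.py mv.in
python3 - <<'E'
from h import *
st=pose(); p,d=ctrl.camera('wrist'); np.savez('pics/w2.npz',d=d,p=st[0],r=st[1]); print(st)
cv2.imwrite('pics/w2.png',p); cv2.imwrite('pics/w2c.png',cv2.resize(p[60:300,160:350],None,fx=2.5,fy=2.5,interpolation=cv2.INTER_CUBIC))
E
```

```text
time_s: 5.9
eef_pos: [470.4, -221.6, 184.5]
tool_rot: [179.5, 0.2, 81.6]
ft_force: [1.0, 0.1, 0.8]
gripper_width: 85.1
finger_force: 0.0
time_s: 6.15
eef_pos: [472.1, -192.9, 178.7]
tool_rot: [180.0, 0.0, 82.0]
ft_force: [-0.1, -0.7, -1.1]
gripper_width: 85.2
finger_force: 0.0
(array([ 472.08785621, -192.90989784,  178.72891489]), array([1.79953106e+02, 1.97640933e-02, 8.19799904e+01]))
```

View pics/w2c.png

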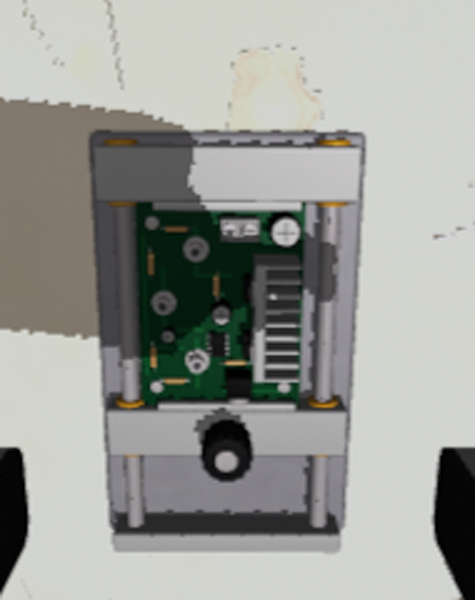

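The crop shows the board clamped under both lips. The test posts are at crop (195,248) output, (163,303) driver and (198,360) input.

Run:
```python
from h import *
z=np.load('pics/w2.npz'); p=cv2.imread('pics/w2.png'); ct=cam('wrist',(z['p'],z['r']))
P=heights(ct,z['d']); h=P[...,2]; hsv=cv2.cvtColor(p,cv2.COLOR_BGR2HSV)
print('bench',np.median(P[70:90,280:330,2]))
for n,uv in dict(o=(238,159.2),d=(225.2,181.2),i=(239.2,204)).items():
    u,v=map(int,np.round(uv)); w=7
    m=np.zeros(h.shape,bool); m[v-w:v+w+1,u-w:u+w+1]=1; m&=(h>26)&(h<32)
    g=np.zeros(h.shape,bool); g[v-w:v+w+1,u-w:u+w+1]=1; g&=(hsv[...,1]<70)
    mu=np.argwhere(m).mean(0)[::-1]; gu=np.argwhere(g).mean(0)[::-1]
    print(n,onplane(ct,uv,29)[0].round(1),m.sum(),mu.round(1),onplane(ct,mu,29)[0].round(1),g.sum(),gu.round(1),onplane(ct,gu,29)[0].round(1),P[m].mean(0).round(1))
def rect(m,n):
    M=m.astype(np.uint8); k,l,s,c=cv2.connectedComponentsWithStats(M)
    for i in range(1,k):
        if s[i,4]>150: print(n,s[i],P[l==i][:,2].mean().round(1),cv2.minAreaRect(P[l==i][:,:2].astype(np.float32)))
b=np.zeros(h.shape,bool); b[100:290,190:310]=1
rect(b&(h>25)&(h<32)&(hsv[...,1]<60),'jaw'); rect(b&(h>48)&(h<60),'knob')
```

```text
bench 0.3832460775378195
o [ 462.2 -168.    29. ] 37 [237.2 160.4] [ 461.2 -169.1   29. ] 91 [238.  159.1] [ 462.2 -167.9   29. ] [ 461.2 -169.    29.3]
d [ 445.4 -188.9   29. ] 37 [224.2 182.2] [ 444.3 -189.9   29. ] 85 [225.2 180.5] [ 445.5 -188.2   29. ] [ 444.3 -189.8   29.3]
i [ 456.  -215.8   29. ] 46 [239.8 204. ] [ 456.6 -215.9   29. ] 101 [239.7 202.9] [ 456.7 -214.7   29. ] [ 456.6 -216.    28.6]
jaw [ 197  118  107   28 2651] 28.7 ((478.02716064453125, -142.51693725585938), (26.211997985839844, 106.04743957519531), 81.8006591796875)
jaw [ 202  220   97   23 1703] 28.6 ((462.79656982421875, -248.1399383544922), (28.32806968688965, 105.8523178100586), 80.32843780517578)
jaw [205 272  91   9 771] 27.9 ((454.7071533203125, -306.32427978515625), (10.578211784362793, 105.12591552734375), 81.93790435791016)
knob [240 233  21  20 321] 53.7 ((462.638427734375, -251.00369262695312), (20.513980865478516, 20.560937881469727), 79.94612884521484)
```

In the tool's units: -20 mm is -4, -5 mm is -1.

```bash
echo '[{"dx":6.6,"dy":-0.8,"dz":-4,"jaw":85},{"dx":6.6,"dy":-0.8,"dz":-4,"jaw":85},{"dx":6.6,"dy":-0.8,"dz":-4,"jaw":85},{"dx":6.6,"dy":-0.8,"dz":-4,"jaw":85},{"dx":6.6,"dy":-0.8,"dz":-4,"jaw":85},{"dx":7.6,"dy":-0.8,"jaw":85},{"dx":7.6,"dy":-0.8,"jaw":85},{"dx":7.6,"dy":-0.8,"jaw":85},{"dx":7.6,"dy":-0.8,"jaw":85},{"dx":7.6,"dy":-1,"jaw":85}]' > mv.in && python3 steer.py mv.in; echo '[{"jaw":85},{"jaw":85},{"jaw":85}]' > mv.in && python3 steer.py mv.in
python3 - <<'E'
from h import *
st=pose(); p,d=ctrl.camera('wrist'); np.savez('pics/w3.npz',d=d,p=st[0],r=st[1]); print(st)
cv2.imwrite('pics/w3.png',p)
ct=cam('wrist',st);P=heights(ct,d);h=P[...,2]
for lo,hi in((150,175),(65,80),(8,16)):
    M=((h>lo)&(h<hi)).astype(np.uint8); M[:, :80]=0; k,l,s,c=cv2.connectedComponentsWithStats(M)
    for i in range(1,k):
        if s[i,4]>60: print(lo,s[i],P[l==i].mean(0).round(1),cv2.minAreaRect(P[l==i][:,:2].astype(np.float32)))
E
```

```text
time_s: 7.03
eef_pos: [482.0, 163.5, 278.4]
tool_rot: [180.0, 0.0, 81.7]
ft_force: [0.6, 0.4, -0.5]
gripper_width: 84.9
finger_force: 0.0
time_s: 7.28
eef_pos: [482.0, 161.8, 277.9]
tool_rot: [-180.0, 0.0, 81.7]
ft_force: [-0.2, -0.7, -0.3]
gripper_width: 85.0
finger_force: 0.0
(array([481.99666022, 161.75355049, 277.94029744]), array([-1.79968696e+02,  2.44644478e-02,  8.17495239e+01]))
150 [234 176  19  20 271] [475.2 168.1 162.2] ((474.5834045410156, 167.27268981933594), (17.05257797241211, 15.273226737976074), 69.0400390625)
65 [441  35  42  72 748] [737.7 243.5  72.4] ((728.6826171875, 241.7371826171875), (38.13656234741211, 72.5757827758789), 4.868683815002441)
65 [404  38  32  72 466] [677.7 240.   72.6] ((684.9591064453125, 240.20010375976562), (29.629465103149414, 75.31642150878906), 0.3555748760700226)
65 [465 103  18  16  89] [744.7 193.5  75.8] ((745.0773315429688, 197.1871337890625), (10.254657745361328, 24.607730865478516), 43.448265075683594)
65 [434 130  45  49 443] [716.3 150.4  72.8] ((719.453125, 152.62966918945312), (64.74817657470703, 24.694501876831055), 52.5671
[... 1213 characters left out ...]
  11.8] ((640.012451171875, 12.907318115234375), (31.66826629638672, 11.876646995544434), 39.382530212402344)
8 [424 257  70  25 272] [796.4 -69.3  12.2] ((788.8134765625, -71.30180358886719), (110.41770935058594, 23.73563003540039), 15.023294448852539)
8 [505 290   7  44 118] [ 879.6 -162.    10.7] ((879.5239868164062, -160.94613647460938), (3.1785976886749268, 86.5844497680664), 1.0369898080825806)
8 [242 321  66  10 280] [ 475.1 -127.    10.3] ((480.0626525878906, -129.6026153564453), (16.31916046142578, 113.81497955322266), 79.45069122314453)
8 [406 357  26  27 354] [ 725.3 -262.8   12. ] ((730.1153564453125, -270.57073974609375), (63.5574836730957, 35.72919464111328), 79.90764617919922)
```

View pics/w3.png

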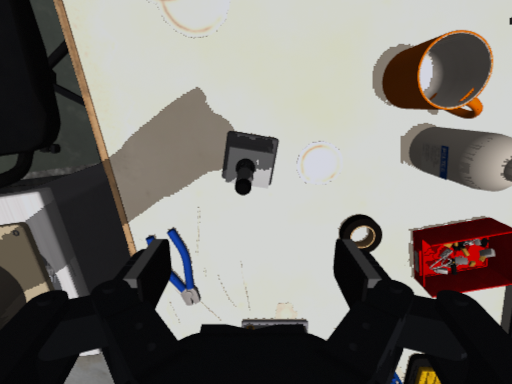

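The picture shows the pen cap at (244,186) over its stand plate (251,165), with nothing near enough to hinder the fingers; the tape (362,235) is far clear. Now I grip the pen.

```bash
echo '[{"dx":0.86,"dy":-1.64,"jaw":70},{"dz":7,"jaw":70},{"dz":7,"jaw":70},{"dz":7,"jaw":70},{"dz":6,"jaw":70},{"dz":4,"jaw":70},{"dz":1.8,"jaw":70},{"jaw":70},{"jaw":70}]' > mv.in && python3 steer.py mv.in 40
echo '[{"jaw":10},{"jaw":10},{"jaw":10},{"jaw":10},{"jaw":10},{"jaw":10},{"jaw":10},{"jaw":10}]' > mv.in && python3 steer.py mv.in
python3 - <<'E'
from h import *
st=pose(); p,d=ctrl.camera('wrist'); np.savez('pics/w4.npz',d=d,p=st[0],r=st[1]); print(st)
cv2.imwrite('pics/w4.png',p)
E
```

```text
time_s: 8.08
eef_pos: [474.4, 168.1, 115.1]
tool_rot: [180.0, -0.0, 81.8]
ft_force: [0.1, -0.1, 0.5]
gripper_width: 70.1
finger_force: 0.0
time_s: 8.75
eef_pos: [474.4, 168.4, 114.9]
tool_rot: [180.0, 0.0, 81.8]
ft_force: [-1.6, -0.1, 7.4]
gripper_width: 15.0
finger_force: 38.9
(array([474.38447084, 168.42182997, 114.93277856]), array([1.79952732e+02, 1.31745068e-03, 8.18042464e+01]))
```

```bash
echo '[{"dz":-1.6,"jaw":10},{"dz":-2.4,"jaw":10},{"dz":-4,"jaw":10},{"dz":-4,"jaw":10},{"dz":-4,"jaw":10},{"dx":-3,"dy":0.32,"jaw":10},{"dx":-6,"dy":0.64,"jaw":10},{"dx":-6,"dy":0.64,"jaw":10},{"dx":-6,"dy":0.64,"jaw":10},{"dx":-6,"dy":0.64,"jaw":10}]' > mv.in && python3 steer.py mv.in
echo '[{"dx":-6,"dy":0.64,"jaw":10},{"dx":-6,"dy":0.64,"jaw":10},{"dx":-6,"dy":0.64,"jaw":10},{"dx":-6,"dy":0.64,"jaw":10},{"dx":-6,"dy":0.64,"jaw":10},{"dx":-6,"dy":0.64,"jaw":10},{"dx":-4,"dy":0.48,"jaw":10},{"jaw":10},{"jaw":10},{"jaw":10}]' > mv.in && python3 steer.py mv.in
python3 - <<'E'
from h import *
st=pose(); p,d=ctrl.camera('wrist'); np.savez('pics/w5.npz',d=d,p=st[0],r=st[1]); print(st)
cv2.imwrite('pics/w5.png',p)
R_=R.from_euler('xyz',st[1],degrees=True).as_matrix(); tip=st[0]+R_@[0,0,100]
ct=cam('wrist',st); print('tip exp',tip,proj(ct,tip)); print(proj(ct,[[461.7,-168.5,29],[444.9,-189.4,29],[456.3,-215.9,29]]))
cv2.imwrite('pics/w5c.png',cv2.resize(p[100:300,170:340],None,fx=3,fy=3,interpolation=cv2.INTER_CUBIC))
E
```

```text
time_s: 9.63
eef_pos: [469.0, 31.6, 195.5]
tool_rot: [179.9, -0.0, 81.8]
ft_force: [0.7, 0.7, -0.9]
gripper_width: 15.0
finger_force: 39.0
time_s: 10.47
eef_pos: [462.3, -167.4, 195.0]
tool_rot: [180.0, -0.0, 81.9]
ft_force: [0.4, 1.0, -0.1]
gripper_width: 15.0
finger_force: 39.1
(array([ 462.25401291, -167.41456251,  194.95721494]), array([ 1.79961101e+02, -2.15261386e-02,  8.18593241e+01]))
tip exp [ 462.32653984 -167.38698454   94.95724505] [[251.08866997 195.90542815]]
[[250.80159966 178.76720293]
 [238.6436221  198.7636798 ]
 [252.07624059 219.16904631]]
```

View pics/w5c.png

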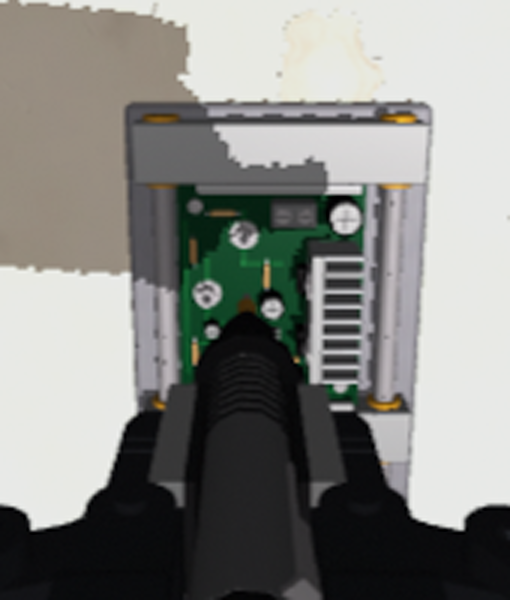

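The crop shows the output post at crop (243,234), driver at (207,293) and the pen tip at about (247,292), all within a pixel or so of prediction. I'll go down to a few mm above the output post and compare again.

In the tool's units: 25 mm is 5, 20 mm is 4.

```bash
echo '[{"dz":5,"jaw":10},{"dz":4,"jaw":10},{"dz":2,"jaw":10},{"dz":0.6,"jaw":10},{"jaw":10},{"jaw":10}]' > mv.in && python3 steer.py mv.in
python3 - <<'E'
from h import *
st=pose(); p,d=ctrl.camera('wrist'); np.savez('pics/w6.npz',d=d,p=st[0],r=st[1]); print(st)
cv2.imwrite('pics/w6.png',p)
ct=cam('wrist',st); print(proj(ct,[[461.7,-168.5,29],[444.9,-189.4,29],[456.3,-215.9,29]]))
cv2.imwrite('pics/w6c.png',cv2.resize(p[160:240,205:305],None,fx=7,fy=7,interpolation=cv2.INTER_CUBIC))
E
```

```text
time_s: 11.02
eef_pos: [462.6, -168.1, 137.3]
tool_rot: [179.9, 0.0, 81.8]
ft_force: [1.3, 0.5, 0.2]
gripper_width: 14.8
finger_force: 39.1
(array([ 462.58512521, -168.12674763,  137.27905084]), array([1.79936088e+02, 8.56918190e-03, 8.18463859e+01]))
[[250.0665509  193.62747344]
 [235.31925888 217.54405784]
 [251.65724545 241.70672142]]
```

View pics/w6c.png

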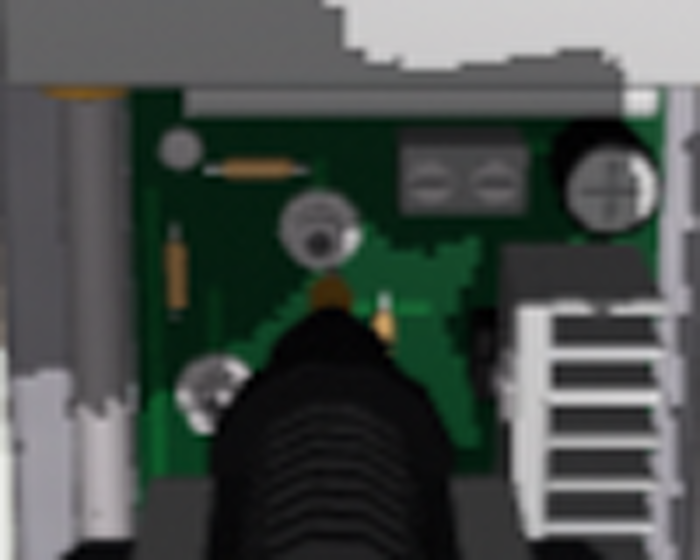

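The crop shows the output post at crop (320,230) and the pen's brass barrel end at (330,293) pointing to it, about 1 mm off sideways. Correct and press.

In the tool's units: 3 mm is 0.6, -0.8 mm is -0.16.

```bash
echo '[{"dy":-0.16,"dz":0.6,"jaw":10},{"dz":0.6,"jaw":10},{"jaw":10},{"jaw":10}]' > mv.in && python3 steer.py mv.in; echo '[{"dz":0.3,"jaw":10},{"dz":0.3,"jaw":10},{"dz":0.3,"jaw":10},{"jaw":10},{"jaw":10}]' > mv.in && python3 steer.py mv.in
python3 - <<'E'
from h import *
st=pose(); p,d=ctrl.camera('wrist'); print(st,ctrl.get_state()['ft_force'])
cv2.imwrite('pics/w7.png',p)
cv2.imwrite('pics/w7c.png',cv2.resize(p[160:240,205:305],None,fx=7,fy=7,interpolation=cv2.INTER_CUBIC))
E
```

```text
time_s: 11.4
eef_pos: [461.1, -168.3, 130.3]
tool_rot: [-180.0, 0.0, 81.8]
ft_force: [0.5, 0.0, -0.6]
gripper_width: 14.8
finger_force: 39.1
time_s: 11.82
eef_pos: [461.3, -168.3, 125.9]
tool_rot: [180.0, 0.0, 81.8]
ft_force: [0.1, -0.4, 1.6]
gripper_width: 15.0
finger_force: 39.2
(array([ 461.30707904, -168.31192713,  125.90147162]), array([1.79983826e+02, 5.08142656e-03, 8.18083843e+01])) [0.26005476 0.27689361 2.05639364]
```

View pics/w7c.png

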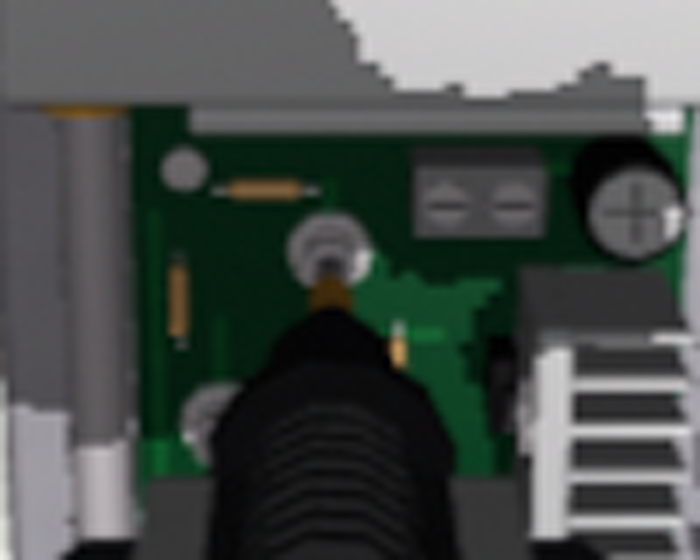

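The tip sits on the output post, about 1 mm below its centre in the picture (pin at crop (328,262), post at (329,252)), with 2 N on the wrist. I'll hold, lift and go to the driver post.

In the tool's units: -11 mm is -2.2, 8 mm is 1.6.

```bash
echo '[{"jaw":10},{"jaw":10},{"jaw":10},{"jaw":10},{"jaw":10},{"jaw":10}]' > mv.in && python3 steer.py mv.in; echo '[{"dz":-2,"jaw":10},{"dz":-4,"jaw":10},{"dx":-2.2,"dy":-1.4,"jaw":10},{"dx":-2.24,"dy":-1.4,"jaw":10},{"dz":3,"jaw":10},{"dz":1.6,"jaw":10},{"jaw":10},{"jaw":10}]' > mv.in && python3 steer.py mv.in
```

```text
time_s: 12.37
eef_pos: [461.2, -168.3, 125.9]
tool_rot: [180.0, 0.0, 81.8]
ft_force: [0.9, 1.0, 1.6]
gripper_width: 15.1
finger_force: 39.2
time_s: 13.03
eef_pos: [444.0, -187.7, 132.7]
tool_rot: [-179.9, -0.0, 81.8]
ft_force: [0.3, -0.1, -0.8]
gripper_width: 15.1
finger_force: 39.1
```

In the tool's units: 1.2 mm is 0.24, 2 mm is 0.4.

```bash
echo '[{"dy":0.04,"dz":0.4,"jaw":10},{"dz":0.4,"jaw":10},{"dz":0.3,"jaw":10},{"dz":0.24,"jaw":10},{"jaw":10},{"jaw":10}]' > mv.in && python3 steer.py mv.in; echo '[{"jaw":10},{"jaw":10},{"jaw":10},{"jaw":10},{"jaw":10}]' > mv.in && python3 steer.py mv.in
```

```text
time_s: 13.53
eef_pos: [444.7, -188.3, 126.3]
tool_rot: [180.0, 0.0, 81.8]
ft_force: [0.2, 1.1, 0.4]
gripper_width: 14.6
finger_force: 39.2
time_s: 13.95
eef_pos: [444.4, -188.3, 126.2]
tool_rot: [180.0, 0.0, 81.8]
ft_force: [1.7, 0.3, 0.6]
gripper_width: 15.1
finger_force: 39.2
```

Run:
```python
from h import *
f=[]
for i in range(6):
    p,d=ctrl.camera('wrist'); f.append(ctrl.get_state()['ft_force'][2])
print(np.round(f,1),pose())
cv2.imwrite('pics/w8c.png',cv2.resize(p[160:240,205:305],None,fx=7,fy=7,interpolation=cv2.INTER_CUBIC)); cv2.imwrite('pics/w8.png',p)
```

```text
[1.  1.8 1.2 1.2 1.5 1. ] (array([ 444.29740561, -188.30135724,  126.08388089]), array([-1.79995153e+02,  4.19928978e-03,  8.18072582e+01]))
```

View pics/w8c.png

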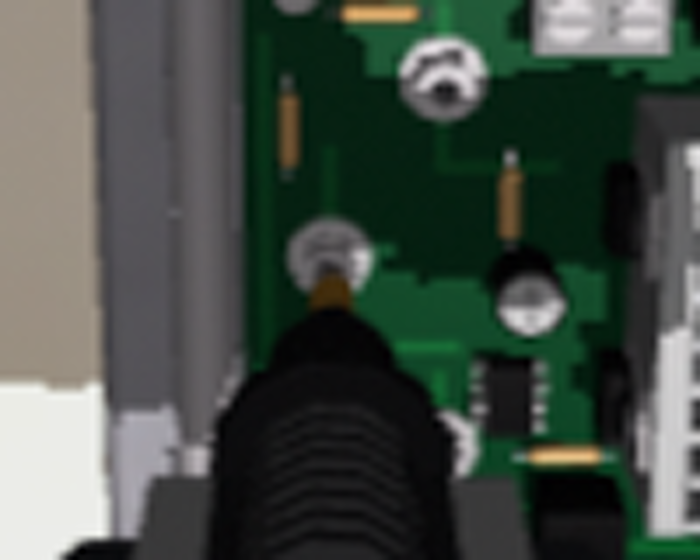

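The tip is centred sideways on the driver post (pin (330,265), post (330,257)), but the force of about 1.3 N is a bit light. I'll press 1.5 mm more, then go to the input post.

Units first: shifts go in units of 5 mm and turns go in units of 5 degrees. So 0.8 mm is 0.16, 0.7 mm is 0.14.

```bash
echo '[{"dx":0.08,"dz":0.16,"jaw":10},{"dx":0.08,"dz":0.14,"jaw":10},{"jaw":10},{"jaw":10},{"jaw":10},{"jaw":10},{"jaw":10},{"jaw":10},{"jaw":10}]' > mv.in && python3 steer.py mv.in; echo '[{"dz":-2.4,"jaw":10},{"dz":-4,"jaw":10},{"dx":-2.6,"dy":1.32,"jaw":10},{"dx":-2.6,"dy":1.34,"jaw":10},{"dz":3,"jaw":10},{"dz":1.6,"jaw":10},{"jaw":10},{"jaw":10}]' > mv.in && python3 steer.py mv.in
```

```text
time_s: 15.0
eef_pos: [444.5, -187.6, 124.6]
tool_rot: [180.0, 0.0, 81.8]
ft_force: [0.8, -1.0, 1.5]
gripper_width: 14.8
finger_force: 39.3
time_s: 15.67
eef_pos: [453.3, -214.8, 132.5]
tool_rot: [-179.9, -0.1, 81.8]
ft_force: [-0.3, 0.0, -0.2]
gripper_width: 14.8
finger_force: 39.1
```

```bash
echo '[{"dy":0.04,"dz":0.4,"jaw":10},{"dz":0.4,"jaw":10},{"dz":0.4,"jaw":10},{"dz":0.34,"jaw":10},{"jaw":10},{"jaw":10},{"jaw":10},{"jaw":10},{"jaw":10},{"jaw":10}]' > mv.in && python3 steer.py mv.in
python3 - <<'E'
from h import *
f=[]
for i in range(6):
    p,d=ctrl.camera('wrist'); f.append(ctrl.get_state()['ft_force'][2])
print(np.round(f,1),pose()); cv2.imwrite('pics/w9.png',p)
# post blob: grey pixels near expected tip, above the pen; compare with the driver picture
for n in ('w8','w9'):
    q=cv2.imread(f'pics/{n}.png')[160:240,205:305]; h=cv2.cvtColor(q,cv2.COLOR_BGR2HSV)
    m=((h[...,1]<60)&(h[...,2]>70)).astype(np.uint8); k,l,s,c=cv2.connectedComponentsWithStats(m)
    print(n,[(s[i].tolist(),c[i].round(1).tolist()) for i in range(1,k) if 15<s[i,4]<150])
E
```

```text
time_s: 16.5
eef_pos: [454.2, -215.2, 126.0]
tool_rot: [180.0, 0.0, 81.8]
ft_force: [0.6, 0.2, 1.3]
gripper_width: 14.5
finger_force: 39.2
[1.8 1.4 0.7 1.6 1.3 0.4] (array([ 454.18781951, -215.2217557 ,  125.96674444]), array([1.79985630e+02, 6.25121145e-03, 8.18021635e+01]))
w8 [([57, 5, 13, 12, 113], [62.7, 10.3]), ([41, 31, 12, 11, 86], [46.8, 35.6]), ([71, 40, 10, 8, 62], [75.3, 43.6]), ([76, 52, 2, 10, 18], [76.5, 56.8]), ([63, 57, 7, 12, 39], [66.1, 61.9])]
w9 [([25, 3, 12, 12, 107], [30.5, 8.3]), ([56, 10, 9, 9, 68], [59.7, 13.8]), ([31, 23, 5, 5, 20], [33.0, 25.1]), ([41, 32, 13, 11, 89], [47.1, 36.5]), ([24, 48, 6, 6, 28], [26.7, 50.3])]
```

```bash
echo '[{"dz":0.14,"jaw":10},{"dz":0.14,"jaw":10},{"jaw":10},{"jaw":10},{"jaw":10},{"jaw":10},{"jaw":10},{"jaw":10},{"jaw":10}]' > mv.in && python3 steer.py mv.in; echo '[{"dz":-3,"jaw":10},{"dz":-5.6,"jaw":10},{"dz":-5.6,"jaw":10},{"dx":3,"dy":-0.24,"jaw":10},{"dx":6,"dy":-0.54,"jaw":10},{"dx":6,"dy":-0.54,"jaw":10},{"dx":6,"dy":-0.54,"jaw":10},{"dx":6,"dy":-0.54,"jaw":10},{"dx":6,"dy":-0.54,"jaw":10},{"dx":6,"dy":-0.54,"jaw":10}]' > mv.in && python3 steer.py mv.in
echo '[{"dx":6,"dy":-0.54,"jaw":10},{"dx":6,"dy":-0.54,"jaw":10},{"dx":6,"dy":-0.54,"jaw":10},{"dx":6,"dy":-0.54,"jaw":10},{"dx":6,"dy":-0.54,"jaw":10},{"dx":4.4,"dy":-0.48,"jaw":10},{"dx":2.6,"dy":-0.2,"jaw":10},{"jaw":10},{"jaw":10},{"jaw":10}]' > mv.in && python3 steer.py mv.in
```

```text
time_s: 17.55
eef_pos: [454.2, -215.2, 124.6]
tool_rot: [180.0, 0.0, 81.8]
ft_force: [2.3, -0.4, 2.5]
gripper_width: 15.4
finger_force: 39.4
time_s: 18.38
eef_pos: [463.9, -18.4, 195.1]
tool_rot: [-179.9, 0.0, 81.8]
ft_force: [0.7, -0.3, -0.7]
gripper_width: 15.2
finger_force: 39.3
time_s: 19.22
eef_pos: [474.2, 164.6, 195.1]
tool_rot: [-180.0, 0.1, 81.7]
ft_force: [0.2, -0.8, -0.3]
gripper_width: 15.0
finger_force: 39.3
```

In the tool's units: 3.8 mm is 0.76, -0.3 mm is -0.06.

```bash
echo '[{"dx":0.76,"dy":-0.06,"jaw":10},{"jaw":10},{"dz":3,"jaw":10},{"dz":3,"jaw":10},{"jaw":10},{"jaw":10}]' > mv.in && python3 steer.py mv.in
```

```text
time_s: 19.72
eef_pos: [474.2, 169.1, 165.3]
tool_rot: [-179.9, 0.0, 81.8]
ft_force: [0.9, 0.5, -0.2]
gripper_width: 15.1
finger_force: 39.2
```

```bash
echo '[{"dx":-0.1,"dy":0.02,"dz":1.6,"jaw":10},{"dz":1.6,"jaw":10},{"dz":1.6,"jaw":10},{"dz":1.6,"jaw":10},{"jaw":10}]' > mv.in && python3 steer.py mv.in; echo '[{"dz":1.2,"jaw":10},{"dz":1.2,"jaw":10},{"dz":0.8,"jaw":10},{"jaw":10},{"jaw":10}]' > mv.in && python3 steer.py mv.in
```

```text
time_s: 20.13
eef_pos: [473.7, 168.7, 131.7]
tool_rot: [-179.9, 0.1, 81.8]
ft_force: [-0.1, 0.1, -0.3]
gripper_width: 15.1
finger_force: 39.2
time_s: 20.55
eef_pos: [474.5, 169.2, 117.3]
tool_rot: [-180.0, 0.0, 81.8]
ft_force: [-0.7, -0.2, -0.4]
gripper_width: 14.7
finger_force: 39.2
```

```bash
echo '[{"dx":-0.12,"dz":0.2,"jaw":10},{"dz":0.16,"jaw":10},{"jaw":10},{"jaw":10}]' > mv.in && python3 steer.py mv.in; echo '[{"dz":0.12,"jaw":10},{"dz":0.08,"jaw":10},{"jaw":10}]' > mv.in && python3 steer.py mv.in
```

```text
time_s: 20.88
eef_pos: [474.6, 168.5, 115.8]
tool_rot: [180.0, 0.0, 81.8]
ft_force: [0.5, 0.1, -1.1]
gripper_width: 15.0
finger_force: 39.2
time_s: 21.13
eef_pos: [474.7, 168.6, 115.0]
tool_rot: [180.0, 0.0, 81.8]
ft_force: [-0.9, 0.5, 3.8]
gripper_width: 15.2
finger_force: 39.8
```

Contact is felt at the original height. Release slowly, rise and check.

In the tool's units: -40 mm is -8, -38 mm is -7.6.

```bash
echo '[{"jaw":25},{"jaw":45},{"jaw":70},{"jaw":70},{"jaw":70},{"dz":-3,"jaw":70},{"dz":-6,"jaw":70},{"dz":-8,"jaw":70},{"dz":-8,"jaw":70},{"dz":-7.6,"jaw":70}]' > mv.in && python3 steer.py mv.in;echo '[{"jaw":70},{"jaw":70},{"jaw":70}]' > mv.in && python3 steer.py mv.in
python3 - <<'E'
from h import *
st=pose(); p,d=ctrl.camera('wrist'); print(st); cv2.imwrite('pics/w10.png',p)
ct=cam('wrist',st);P=heights(ct,d);h=P[...,2]
for lo,hi in((150,175),(76,83),(65,76),):
    M=((h>lo)&(h<hi)).astype(np.uint8); M[:,:200]=0; M[:,300:]=0; M[260:]=0; k,l,s,c=cv2.connectedComponentsWithStats(M)
    for i in range(1,k):
        if s[i,4]>20: print(lo,s[i],P[l==i].mean(0).round(1),P[l==i][:,2].max().round(1),cv2.minAreaRect(P[l==i][:,:2].astype(np.float32)))
t,dt=ctrl.camera('top'); Pt=heights(cam('top'),dt); T0=heights(cam('top'),np.load('pics/top0.npy'))
for nm,PP in (('before',T0),('now',Pt)):
    hh=PP[185:220,195:230]; b=hh[...,2]>140; print(nm,'pen top',hh[b].mean(0).round(1),b.sum(),hh[...,2].max())
E
```

```text
time_s: 21.97
eef_pos: [474.1, 168.7, 279.8]
tool_rot: [180.0, -0.0, 81.8]
ft_force: [0.9, 0.2, -0.4]
gripper_width: 69.7
finger_force: 0.0
time_s: 22.22
eef_pos: [474.4, 168.3, 277.3]
tool_rot: [-180.0, 0.0, 81.8]
ft_force: [-0.4, -0.7, -0.9]
gripper_width: 70.1
finger_force: 0.0
(array([474.3508274 , 168.32927643, 277.25929656]), array([-1.79993097e+02,  2.99450535e-02,  8.17926554e+01]))
150 [244 181  19  20 276] [475.3 168.5 161.9] 166.5 ((476.0454406738281, 166.60179138183594), (15.043682098388672, 17.599014282226562), 88.10918426513672)
76 [243 163  19  16 114] [475.4 171.2  78.4] 82.9 ((474.89044189453125, 169.4019317626953), (17.526607513427734, 22.455018997192383), 88.05326080322266)
65 [ 232  151   49   42 1130] [480.6 168.   73.3] 75.8 ((478.724365234375, 164.83428955078125), (44.50453567504883, 53.913448333740234), 72.7342529296875)
before pen top [472.3 165.  159.3] 21 166.68966475352568
now pen top [466.4 119.8 534.2] 462 664.2655085363183
```

```bash
python3 -c "
from cell import ctrl; print(ctrl.job_done())"
```

```text
the job is handed in; nothing more can be done
None
```

I clamped the board, pressed the output, driver and input posts in that order, hung the pen back in its stand at its original position and height, and handed the job in at about 22 s; no verdict came back, and I didn't re-measure the jaw or bystanders at the end.

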